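# Draw the sample tray out to its line and hold it

### The arm

A 6-joint arm with a two-finger parallel gripper is mounted at the origin on the work surface. World frame = base frame: x ahead of the robot, y to its left, z up, the work surface at z = 0. Lengths are in m, angles in rad, forces in N, time in s.
With the tool pointing down it reaches from about 0.275 to 0.875 m from the base axis. Payload 12.5 kg.
Tool frame: the origin (TCP) lies midway between the tips of the shut fingers; the grasp point (between the pads) lies 19 mm behind it; z points along the fingers, y is the direction in which the jaws open and shut (so a half turn about z gives the same grasp; the last joint's range is limited). The gripper opens to 85 mm and grips with 20 to 120 N. Pads are 22 mm wide; open, the fingers measure 114 mm over their backs; the gripper's body (76 mm by 85 mm) begins 54 mm behind the grasp point. The pads swing forward as they close: fully open they stand 13 mm farther back than shut.
Start: joints at [1.087, 0.351, 1.652, -0, 1.139, -0.085], TCP at [0.214, 0.507, 0.231] pointing down, gripper open.
Joint ranges: [-2.75, 2.75], [-0.79, 2.1], [0.01, 2.65], [-1.57, 4.71], [0.07, 3.14], [-2.87, 2.87]. Speed limits (rad/s): [2.22, 2.22, 2.79, 3.14, 3.14, 3.14].

### API

Orientations are given as a unit quaternion [w, x, y, z].
In Python, from station import robot gives the robot as it stands.
- The arm moves only by the tool play_rows, never from a script. Its argument "commands" is a list that holds one entry, the list of rows, each a list of 4 numbers: the shift along the tool's x, y, z in mm, then the turn about the tool's z in degrees. A call has 1 to 10 rows; each row is the pose to reach, as a shift and turn from the pose commanded when the call began, along the tool's axes at that moment; what a row does not reach only later rows make up. A row lasts 1/8 s, in which the tool goes at most 62.5 mm and 10.7 degrees, less where a joint would pass 70% of its speed; a pose out of reach is approached as far as the arm can. A call with a gripper value outside its range is refused whole. "jaw" is the gripper's target within -1 to 1 (shut at 1, half-way at 0, fully open at -1), set as the call begins (left out, the last holds). The fingers move at their own pace and stop on an object; the grip force is fixed at half the most. Time passes only in rows, so rows that repeat a pose let the fingers close. It gives the time, the measured TCP pose, the force and the opening at its end, in the units of the state.
- robot.get_obs(): the state, without advancing time (a new reading comes with each control period).
- robot.grab_frame(name): name is "scene" or "top" or "wrist"; returns a dict with "image" (400x640x3 uint8, red, green, blue), "depth" (400x640 float32, m along the optical axis (not along the pixel's ray), 0 where there is no reading), "mtx" (3x3 intrinsics, pixels), "k1" (the pictures are not rectified: a ray, as slopes to the right and down, at radius r is drawn at 1 + k1 r^2 times it, then the intrinsics apply), "R" (3x3) and "t" (3): a world point X has camera coordinates R X + t. Camera axes: x right, y down, z forward; pixel columns grow to the right and rows downward; lengths in m; the calibration is good to about 2 mm. A picture is of the moment at which its call begins.
- robot.hand_in(): hands the job in, once; it reports no verdict.
The state is a dict: "t": time; "joint_positions": joint angles; "qd": joint speeds; "joint_torque": joint torques, N m; "tool_pos": TCP position; "tool_rot": TCP orientation; "contact_force": force on the tool from outside, world axes, zero at the start; "wrist_torque": the same for the moment, N m; "grip_width": opening from 0.0 (shut) to 1.0 (fully open).
Only numpy, scipy, OpenCV 4.12 (cv2) and the standard library are available. Lean on these libraries where they do the work, as an engineer would, in place of code of your own. Each camera call takes 0.05 s, during which the arm holds its last target.

### The job

Turn the lock lever of the sample loader to the green mark, which frees the tray, and leave it there. Then slide the tray out over the front edge of the deck (do not lift it off) until the blue line across the tray is level with that edge. It is front-heavy and would tip there, so finish while still holding it out level and still, ready for a technician to take the filled cups; leave the bottle, the tube rack and the tip box where they stand.

Things in the scene. Friction and masses are not known exactly. Their poses are not given: they have to be found in the camera images.
- loader: fixed white sample loader, 400 wide (y), 440 deep (x); flat steel deck 90 mm above the bench, housing 170 high behind it, cheeks 50 above the deck at y = +-178 to 200 from x = 60 inward. Origin: on the bench under the middle of the deck's front edge. x inward, so the tray slides out along -x; z up. Two guides 16 high keep the tray straight (2.5 mm play each side) but do not hold it down
- deck_edge (a point): middle of the deck's front edge, on the deck's surface (90 mm above the bench); axes as the loader
- lever_pivot (a point): the lever's upright hinge axis at deck height: x = 25 mm, y = -100 mm in the loader's frame. 45 mm from it lie a red mark (on the deck) and a green mark (on a white lug at the deck's front edge), bars 24 mm wide, centred under the 10 mm wide grey lever arm when it points at them
- lock_lever (a joint): lever angle, rad, growing clockwise seen from above; it points along (-sin q, -cos q) in the loader's x, y. 0 = red mark, pointing away from the tray (starts at 0 to 0.25), locked; 1.31 (75 deg) = green mark, pointing nearly straight outward, tray free (within 0.15 rad); turned past it (end stop 1.75) the cam gets in the way again. Friction 0.12 N m: stays where left. A steel cam under it blocks the tray
- lever_grip (a point): upright black grip post at the lever's end, 70 mm from the hinge axis, a cylinder 16 mm in diameter. The point is on its axis, 55 mm above the deck; post top 74 mm, lever arm top 29 mm above the deck. Can be pinched from above or pushed sideways
- tray_handle (a point): centre of the tray's aluminium handle bar: level, along the tray's y, 12 x 12 mm section, 112 long, on posts at y = +-50 mm. 46 mm above the tray's underside (so above the deck) and 10 mm behind the tray's front edge; 34 mm free under the bar, nothing for 65 mm behind it. Axes as the tray: x inward, z up
- tray_line (a point): middle of the blue line (5 mm wide, along y) on the white tray's 6 mm plate, 150 mm behind its front edge, 140 behind the handle bar. Tray 260 long (x), 170 wide, rims 18 high, 0.4 to 0.75 kg; filled cups (tops 37 high) between handle and line; centre of mass about 113 mm behind the front edge, so it tips if let go with the line at the edge. At the start the front edge is 4 to 10 mm past the deck
- bottle_mid (a point): bystander: white bottle with a blue cap, 60 mm in diameter, 150 high; point half-way up
- rack_mid (a point): bystander: blue block with ten capped tubes, 110 x 55 mm, 80 high; point half-way up
- box_mid (a point): bystander: grey open tip box, 85 x 120 mm, 50 high; point half-way up

How it is judged:
On the way, in this order (a step that is already met when the one before it is completed fails the run):
1. the lock lever is at the green mark (within 0.12 rad), the tray still in its place (value of joint lock_lever between 1.19 and 1.43 rad and x of tray_line in the frame of loader above 0.12 m), for 0.2 s.
2. the blue line is at the deck's front edge (within 6 mm), the tray level and held (x of tray_line in the frame of loader between -0.006 and 0.006 m and angle between tray_line's own z axis and vertical below 0.06 rad and contact force between the fingers and tray above 0.8 N), for 0.2 s.
At the end, for the whole second after the job is handed in: The fingers still hold the tray (contact over 0.8 N), which rests on the deck with its blue line within 6 mm of the deck's front edge, level within 0.06 rad, not lifted more than 8 mm off it, and still (under 10 mm/s); the lever is within 0.12 rad of the green mark (all of step 2 and z of tray_line in the frame of loader below 0.104 m and contact force between tray and loader above 0.2 N and linear speed of tray below 0.01 m/s and value of joint lock_lever between 1.19 and 1.43 rad); the arm keeps its last pose, push and grip.
It fails at once if the tray tips (more than 0.15 rad) (angle between tray_line's own z axis and vertical above 0.15 rad).
It fails at once if the tray is lifted off instead of slid (its plate at the line more than 15 mm above the deck) (z of tray_line in the frame of loader above 0.111 m).
It fails at once if the bottle is disturbed (moved over 30 mm) (distance of bottle_mid from where it was at the start of the episode above 0.03 m).
It fails at once if the tube rack is disturbed (moved over 30 mm) (distance of rack_mid from where it was at the start of the episode above 0.03 m).
It fails at once if the tip box is disturbed (moved over 30 mm) (distance of box_mid from where it was at the start of the episode above 0.03 m).
It also fails if it takes over 45 s, if anything falls off the work surface, if the arm or the gripper's body presses on something with over 40 N, if the wrist force passes 120 N, or if a joint passes its speed limit or range.

## Working session

There is one attempt and no reset: what is moved stays moved. The work goes in short steps, Python scripts to look and compute and a tool call to move; the robot and the scene stay as the last step left them, time stands still between calls to the robot, and variables do not carry over. Pictures are saved under pics/ and viewed, and the job is handed in when it is done.

Besides the shell and the picture viewer there is one more tool, called as name(argument=value, ...), one argument or row to a line, values as JSON. play_rows: Moves the arm, as the interface text tells. Its arguments: {"type":"object","properties":{"commands":{"type":"array"},"jaw":{"type":"number"}},"required":["commands"]}

```bash
ls; mkdir -p pics; python3 - <<'E'
from station import robot
import cv2,numpy as np,pickle
o=robot.get_obs();print(o)
for n in("scene","top"):
    f=robot.grab_frame(n);pickle.dump(f,open(f'{n}0.pkl','wb'))
    cv2.imwrite(f'pics/{n}0.png',f['image'][:,:,::-1])
    print(n,f['mtx'].tolist(),f['k1'],f['R'].tolist(),f['t'].tolist())
E
```

```text
pics
{'t': 0.0, 'joint_positions': array([ 1.08740154e+00,  3.51248740e-01,  1.65244916e+00, -4.56399592e-06,
        1.13908334e+00, -8.45526181e-02]), 'qd': array([-6.33565947e-04,  4.81590450e-04,  3.20501729e-04,  1.45621483e-03,
        7.38301832e-04, -1.90402605e-06]), 'joint_torque': array([-1.59611507e-03, -5.06101978e+01, -2.91404074e+01, -1.34783704e-04,
        4.43630473e-03, -4.67949280e-05]), 'tool_pos': array([0.21338877, 0.50654969, 0.23074204]), 'tool_rot': array([-1.64516023e-04,  1.98100951e-01,  9.80181442e-01, -5.71073956e-04]), 'contact_force': array([-0.67198601,  1.08757581,  0.01426214]), 'wrist_torque': array([ 0.01003683, -0.02015907,  0.01735059]), 'grip_width': 1.0017636703007868}
scene [[392.84375105447396, 0.0, 312.63017095622394], [0.0, 392.84375105447396, 198.0558228593737], [0.0, 0.0, 1.0]] -0.03653544998901492 [[0.5247986360613078, 0.8512170678899721, 0.0039868434869292525], [0.6081528351263479, -0.3716575372719186, -0.701441946362461], [-0.5955976164458486, 0.3705403868969895, -0.7127154417874312]] [-0.3547799411152631, -0.22606591395738893, 1.2630864432220275]
top [[406.16035209643167, 0.0, 325.7110533211698], [0.0, 406.16035209643167, 195.6932339394787], [0.0, 0.0, 1.0]] -0.08184339158171627 [[-0.016523745244219318, -0.9998595875868344, 0.002787643052807945], [-0.9908137922892711, 0.015999867062932677, -0.134283406507737], [0.1342199495323173, -0.0049808999843612605, -0.9909390474609868]] [0.07985520873831124, 0.5633402454499483, 1.1379648224419172]
```

View pics/scene0.png

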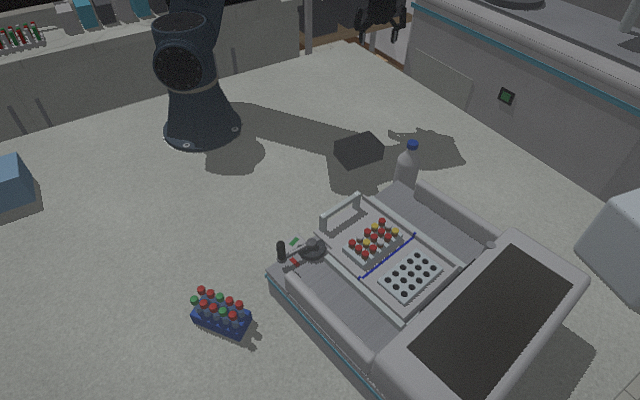

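View pics/top0.png

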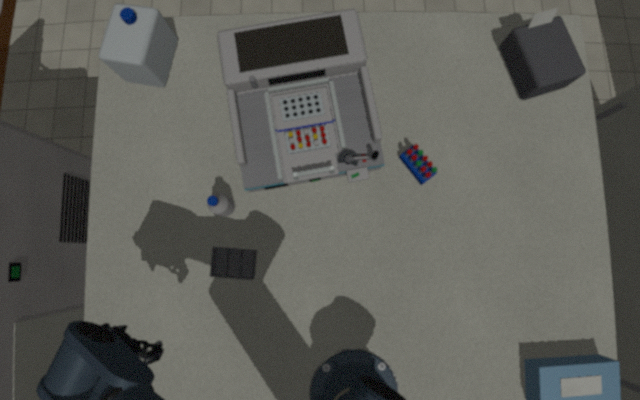

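The top view shows the loader at (305,100) with its front edge facing the robot. The lever's post is at (375,154), the green mark at (358,176), the handle at (312,170), the bottle at (215,203), the box at (234,263) and the rack at (418,160). I'll zoom in to pick features.

```bash
cat > h.py <<'E'
import numpy as np,cv2,pickle
def ray(f,uv):
    d=cv2.undistortPoints(np.array([[uv]],float),np.array(f['mtx']),np.array([f['k1'],0,0,0.]))[0,0]
    R=np.array(f['R']);t=np.array(f['t']);return -R.T@t,R.T@np.array([d[0],d[1],1.])
def onz(f,uv,z):
    c,d=ray(f,uv);return c+d*(z-c[2])/d[2]
def proj(f,X):
    R=np.array(f['R']);t=np.array(f['t'])
    return cv2.projectPoints(np.array([X],float),cv2.Rodrigues(R)[0],t,np.array(f['mtx']),np.array([f['k1'],0,0,0.]))[0][0,0]
def tri(f1,u1,f2,u2):
    c1,d1=ray(f1,u1);c2,d2=ray(f2,u2)
    A=np.stack([d1,-d2],1);s=np.linalg.lstsq(A,c2-c1,rcond=None)[0]
    p,q=c1+d1*s[0],c2+d2*s[1];return (p+q)/2,np.linalg.norm(p-q)
E
python3 - <<'E'
from h import *
for n,(x0,y0,w,h,s) in {'scene':(250,140,200,150,4),'top':(225,90,200,110,4)}.items():
    f=pickle.load(open(n+'0.pkl','rb'))
    im=cv2.resize(f['image'][y0:y0+h,x0:x0+w,::-1],None,fx=s,fy=s,interpolation=cv2.INTER_CUBIC)
    cv2.imwrite(f'pics/{n}0z.png',im)
    hsv=cv2.cvtColor(f['image'],cv2.COLOR_RGB2HSV)
    for nm,lo,hi in (('green',(45,90,60),(85,255,255)),('blue',(112,120,60),(130,255,255))):
        m=cv2.inRange(hsv,lo,hi);k,l,st,c=cv2.connectedComponentsWithStats(m)
        print(n,nm,[(st[i].tolist(),c[i].round(1).tolist()) for i in range(1,k) if st[i][4]>6])
E
```

```text
scene green [([23, 23, 4, 2, 7], [24.7, 23.6]), ([501, 91, 10, 9, 39], [505.1, 95.6]), ([290, 238, 9, 8, 30], [293.6, 241.2]), ([216, 293, 7, 6, 35], [219.1, 295.5]), ([190, 296, 7, 6, 36], [193.2, 298.5]), ([218, 307, 9, 7, 44], [222.0, 309.8])]
scene blue [([408, 140, 10, 6, 40], [413.1, 142.5]), ([362, 236, 52, 43, 125], [386.8, 257.7]), ([358, 276, 3, 4, 7], [358.7, 277.4]), ([244, 309, 7, 6, 19], [246.6, 311.7]), ([194, 314, 4, 4, 7], [195.3, 315.3]), ([239, 321, 6, 5, 10], [241.2, 323.0]), ([216, 324, 5, 4, 8], [217.6, 325.5])]
top green [([418, 151, 5, 5, 19], [419.8, 152.6]), ([416, 161, 6, 5, 24], [418.3, 162.8]), ([432, 168, 5, 4, 18], [433.8, 169.5]), ([352, 173, 6, 4, 13], [354.7, 174.8])]
top blue []
```

View pics/scene0z.png

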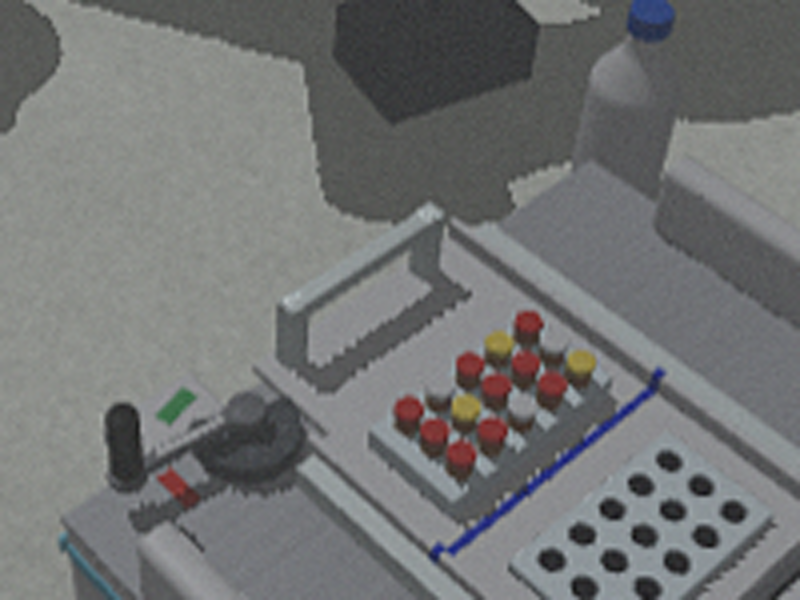

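View pics/top0z.png

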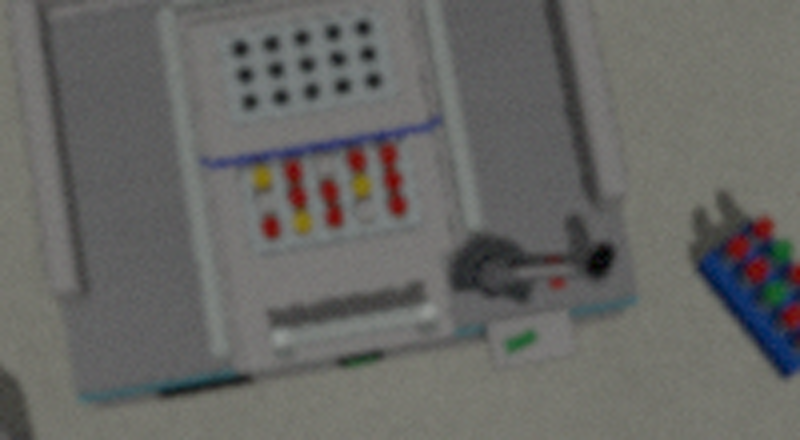

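```bash
cat > m.py <<'E'
from h import *
S=pickle.load(open('scene0.pkl','rb'));T=pickle.load(open('top0.pkl','rb'))
s=lambda x,y:(250+(x+.5)/4-.5,140+(y+.5)/4-.5)
t=lambda x,y:(225+(x+.5)/4-.5,90+(y+.5)/4-.5)
P=lambda *a:np.round(a,4).tolist()
np.set_printoptions(precision=4,suppress=True)
print('handle L',tri(S,s(430,213),T,t(283,340)),'z.14 ',onz(S,s(430,213),.14),onz(T,t(283,340),.14))
print('handle R',tri(S,s(290,301),T,t(430,314)),onz(S,s(290,301),.14),onz(T,t(430,314),.14))
a,b=onz(S,s(452,550),.096),onz(S,s(652,388),.096);print('line S',a,b,np.degrees(np.arctan2(*(a-b)[:2])))
a,b=onz(T,t(205,163),.096),onz(T,t(436,124),.096);print('line T',a,b)
print('front corners T z.09',onz(T,t(82,396),.09),onz(T,t(634,299),.09))
print('front corner S R',onz(S,s(62,522),.09))
print('green',onz(S,s(176,406),.09),onz(T,t(521,341),.09))
print('red',onz(S,s(178,487),.09))
print('pivot knob',tri(S,s(247,408),T,t(485,255)))
print('post top z.164',onz(S,s(121,410),.164),onz(T,t(602,258),.164))
print('bottle cap',tri(S,(412.5,144),T,(213,200)))
for c in [(213,248),(257,250),(255,279),(211,277)]:print('box',onz(T,c,.05))
E
python3 m.py
```

```text
handle L (array([0.6094, 0.1523, 0.1411]), np.float64(0.0034916513429463125)) z.14  [0.6092 0.1548 0.14  ] [0.6086 0.1509 0.14  ]
handle R (array([0.6246, 0.0534, 0.1415]), np.float64(0.0011458890561506735)) [0.6238 0.0546 0.14  ] [0.6246 0.0528 0.14  ]
line S [0.7682 0.0563 0.096 ] [0.743  0.2068 0.096 ] 170.48109515081592
line T [0.7449 0.2084 0.096 ] [0.7707 0.045  0.096 ]
front corners T z.09 [0.581  0.2945 0.09  ] [ 0.6435 -0.0914  0.09  ]
front corner S R [ 0.6514 -0.0956  0.09  ]
green [ 0.6177 -0.0115  0.09  ] [ 0.6147 -0.0113  0.09  ]
red [ 0.6631 -0.0363  0.09  ]
pivot knob (array([0.6651, 0.0096, 0.1266]), np.float64(0.010892024692321256))
post top z.164 [ 0.6583 -0.0615  0.164 ] [ 0.6555 -0.0602  0.164 ]
bottle cap (array([0.5443, 0.3702, 0.1446]), np.float64(0.0029413657737688316))
box [0.4184 0.3927 0.05  ]
box [0.4114 0.2672 0.05  ]
box [0.3306 0.2727 0.05  ]
box [0.3372 0.3973 0.05  ]
```

```bash
cat >> h.py <<'E'
from scipy.spatial.transform import Rotation as Ro
TH=np.radians(9.2);LX=np.array([np.cos(TH),np.sin(TH),0]);LY=np.array([-np.sin(TH),np.cos(TH),0])
O=np.array([.6169,.1018,.09])
W=lambda x,y,z:O+LX*x+LY*y+np.array([0,0,z])   # loader coords rel. deck surface, m
def Rt(o):
    q=o['tool_rot'];return Ro.from_quat([q[1],q[2],q[3],q[0]])
def shift(o,P): return np.round(Rt(o).as_matrix().T@(np.array(P)-o['tool_pos'])*1000,1)
def yaw(o): return np.degrees(np.arctan2(*Rt(o).as_matrix()[:2,1][::-1]))
E
python3 - <<'E'
from h import *
from station import robot
o=robot.get_obs();print(o['tool_pos'],yaw(o),Rt(o).as_matrix().round(3).tolist())
print(shift(o,[.657,-.061,.24]))
E
```

```text
[0.21340799 0.5065867  0.23081487] 67.14814454927102 [[-0.922, 0.388, -0.0], [0.388, 0.922, -0.001], [0.0, -0.001, -1.0]]
[-629.2 -350.8   -8.9]
```

play_rows(
  commands=[
    [[-55, -31, -9, 6], [-110, -61, -9, 12], [-165, -92, -9, 18], [-220, -123, -9, 24], [-275, -153, -9, 30], [-330, -184, -9, 36], [-385, -215, -9, 42], [-440, -245, -9, 48], [-495, -276, -9, 54], [-550, -306, -9, 58]],
  ],
  jaw=-0.2,
)

```text
t: 1.35
tool_pos: [0.5993, 0.0133, 0.24]
tool_rot: [-0.0, 0.65, 0.76, -0.0]
contact_force: [0.5, 1.2, 0.2]
grip_width: 0.598
```

```bash
python3 - <<'E'
from h import *
from station import robot
o=robot.get_obs();print(o['tool_pos'],yaw(o),Rt(o).as_matrix().round(3).tolist())
print(shift(o,[.657,-.061,.24]))
E
```

```text
[0.59930916 0.01332351 0.24004424] 8.976306100951001 [[-0.156, 0.988, -0.0], [0.988, 0.156, 0.0], [0.0, -0.0, -1.0]]
[-82.4  45.4   0. ]
```

play_rows(
  commands=[
    [[-30, 16, 0, 0], [-60, 33, 0, 0], [-82, 45, 0, 0], [-82, 45, 0, 0], [-82, 45, 0, 0]],
  ],
)

```text
t: 1.98
tool_pos: [0.6554, -0.058, 0.2399]
tool_rot: [-0.0, 0.648, 0.761, -0.0]
contact_force: [0.8, 0.7, 0.5]
grip_width: 0.596
```

```bash
python3 - <<'E'
from h import *
from station import robot
o=robot.get_obs();print(o['t'],o['tool_pos'],yaw(o))
f=robot.grab_frame('wrist');pickle.dump(f,open('w1.pkl','wb'));cv2.imwrite('pics/w1.png',f['image'][:,:,::-1])
f2=robot.grab_frame('scene');cv2.imwrite('pics/s1.png',cv2.resize(f2['image'][120:300,200:440,::-1],None,fx=3,fy=3))
E
```

```text
1.975 [ 0.65541169 -0.05804809  0.23993448] 9.158595532240396
```

View pics/w1.png

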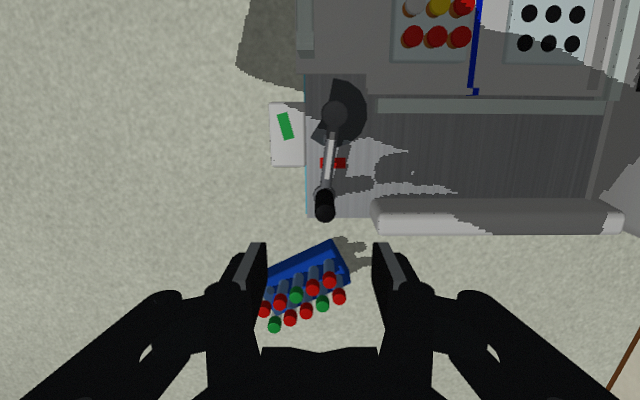

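View pics/s1.png

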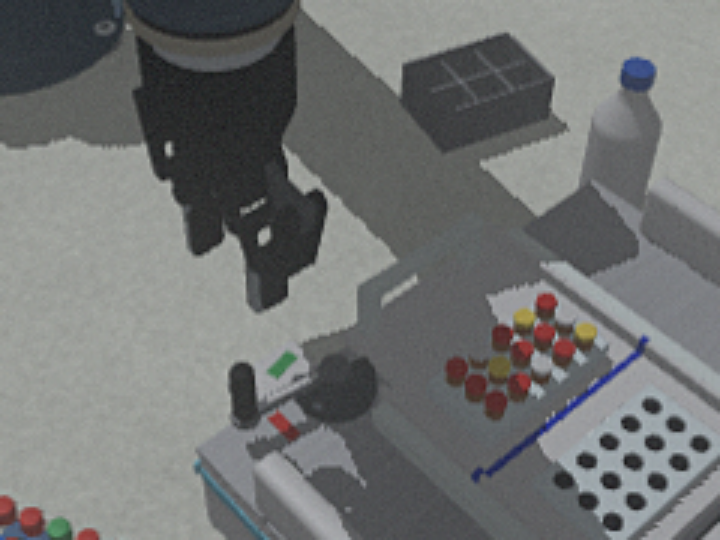

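```bash
python3 - <<'E'
from h import *
np.set_printoptions(precision=4,suppress=True)
f=pickle.load(open('w1.pkl','rb'));im=f['image']
L=lambda X:np.array([(X-O)@LX,(X-O)@LY,X[2]-.09])
hsv=cv2.cvtColor(im,cv2.COLOR_RGB2HSV)
m=cv2.inRange(hsv,(45,90,60),(85,255,255));k,l,st,c=cv2.connectedComponentsWithStats(m)
for i in range(1,k):
    if st[i][4]>100:print('green',c[i],onz(f,c[i],.09),L(onz(f,c[i],.09)))
print('post top',onz(f,(325,211),.164),L(onz(f,(325,211),.164)))
print('pivot knob', [L(onz(f,(334,114),z)) for z in(.12,.135)])
for uv in [(305,215),(305,180),(304,80)]:print('edge',L(onz(f,uv,.09)))
for uv in [(470,85),(477,20)]:print('line',L(onz(f,uv,.096)))
cv2.imwrite('pics/w1z.png',cv2.resize(im[60:240,240:400,::-1],None,fx=4,fy=3.3333))
E
```

```text
green [285.0389 125.7244] [ 0.6152 -0.0102  0.09  ] [-0.0196 -0.1103  0.    ]
green [295.0604 296.4564] [ 0.6486 -0.1859  0.09  ] [-0.0147 -0.289   0.    ]
green [321.4118 305.1103] [ 0.6782 -0.1921  0.09  ] [ 0.0135 -0.2999  0.    ]
green [273.0968 326.3226] [ 0.6297 -0.228   0.09  ] [-0.0401 -0.3276  0.    ]
post top [ 0.659  -0.0599  0.164 ] [ 0.0157 -0.1664  0.074 ]
pivot knob [array([ 0.0234, -0.099 ,  0.03  ]), array([ 0.0227, -0.0985,  0.045 ])]
edge [-0.0027 -0.1963  0.    ]
edge [-0.0021 -0.1609  0.    ]
edge [-0.0018 -0.0711  0.    ]
line [ 0.1418 -0.0751  0.006 ]
line [ 0.1415 -0.0241  0.006 ]
```

View pics/w1z.png

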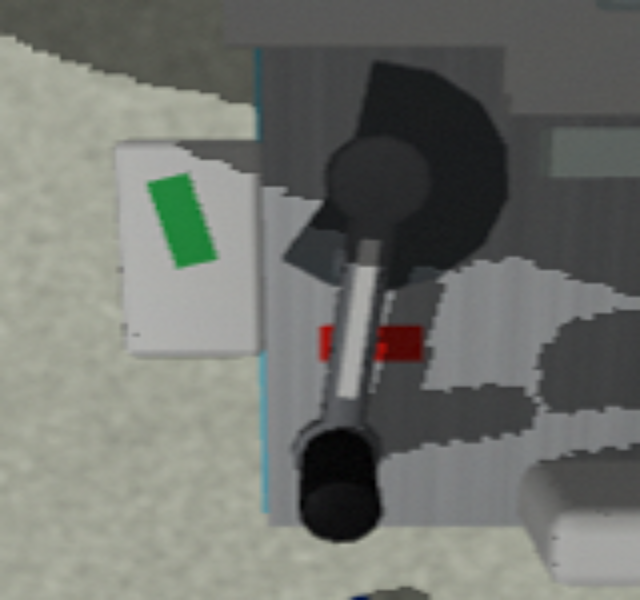

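play_rows(
  commands=[
    [[0, 1, 30, 0], [0, 1, 60, 0], [0, 1, 80, 0], [0, 1, 80, 0]],
  ],
)

```text
t: 2.58
tool_pos: [0.6562, -0.058, 0.1592]
tool_rot: [-0.001, 0.648, 0.761, -0.001]
contact_force: [0.7, 0.5, 0.2]
grip_width: 0.598
```

```bash
python3 - <<'E'
from h import *
from station import robot
o=robot.get_obs();print(o['t'],o['tool_pos'],yaw(o),o['contact_force'],o['qd'])
f=robot.grab_frame('wrist');cv2.imwrite('pics/w2.png',f['image'][:,:,::-1])
o=robot.get_obs();print(o['t'],o['tool_pos'],yaw(o),o['contact_force'],shift(o,[.6577,-.0605,.127]))
E
```

```text
2.575 [ 0.65622195 -0.05799276  0.1592415 ] 9.175278409392357 [0.69905841 0.49096102 0.19799861] [-0.00342046 -0.03051155 -0.03768066  0.00097523  0.01899912  0.00130962]
2.625 [ 0.65694071 -0.05816215  0.16060204] 9.16836461669926 [-0.40200492 -0.08175979 -0.81199002] [-2.4  0.4 33.6]
```

View pics/w2.png

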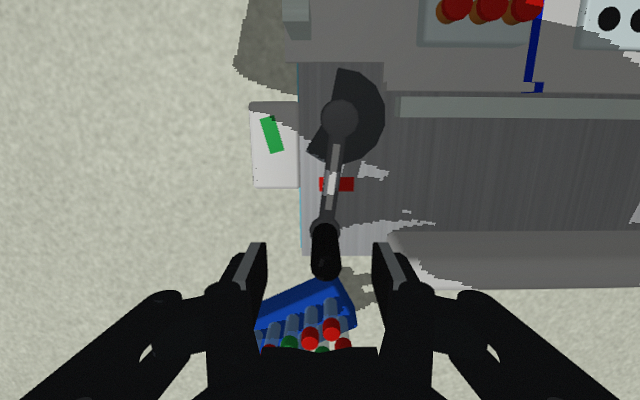

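play_rows(
  commands=[
    [[-2, 1, 20, 0], [-2, 1, 34, 0], [-2, 1, 34, 0], [-2, 1, 34, 0]],
  ],
)

```text
t: 3.12
tool_pos: [0.6584, -0.0603, 0.1266]
tool_rot: [0.0, 0.648, 0.761, 0.0]
contact_force: [-0.1, 0.3, -0.2]
grip_width: 0.601
```

play_rows(
  commands=[
    [[0, 0, 0, 0], [0, 0, 0, 0], [0, 0, 0, 0], [0, 0, 0, 0], [0, 0, 0, 0], [0, 0, 0, 0]],
  ],
  jaw=1,
)

```text
t: 3.88
tool_pos: [0.6585, -0.0603, 0.1268]
tool_rot: [0.0, 0.648, 0.761, 0.0]
contact_force: [-0.7, 0.7, 4.8]
grip_width: 0.168
```

```bash
python3 - <<'E'
from h import *
from station import robot
o=robot.get_obs();print(o['t'],o['tool_pos'],yaw(o),o['contact_force'],o['grip_width'])
f=robot.grab_frame('wrist');cv2.imwrite('pics/w3.png',f['image'][:,:,::-1])
O1=O-.0013*LX
piv=O1+.025*LX-.1*LY
v=o['tool_pos']-piv;print(v@LX,v@LY,np.hypot(v@LX,v@LY),'q',np.arctan2(-v@LX,-v@LY))
q0=np.arctan2(-v@LX,-v@LY)
R=Rt(o).as_matrix()
for q in np.linspace(q0,1.31,9)[1:]:
    P=.07*(-np.sin(q)*LX-np.cos(q)*LY)-.07*(-np.sin(q0)*LX-np.cos(q0)*LY)
    print(q.round(2),(R.T@P*1000).round(1))
E
```

```text
3.875 [ 0.65848854 -0.06027382  0.1268422 ] 9.150729459123152 [-0.7352434   0.69683739  4.8013816 ] 0.16817773187675197
-0.00855900378203983 -0.0666381725806781 0.06718558320527708 q 0.12774057927724394
0.28 [  2.1 -10.1  -0. ]
0.42 [  5.6 -19.8  -0. ]
0.57 [ 10.5 -28.9  -0. ]
0.72 [ 16.7 -37.2  -0. ]
0.87 [ 24.1 -44.5  -0. ]
1.01 [ 32.4 -50.6  -0.1]
1.16 [ 41.6 -55.4  -0.1]
1.31 [ 51.3 -58.8  -0.1]
```

View pics/w3.png

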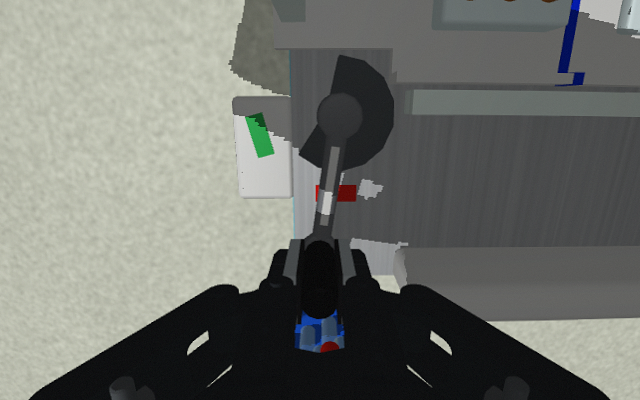

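play_rows(
  commands=[
    [[2, -10, 0, 0], [5.5, -20, 0, 0], [10.5, -29, 0, 0], [16.5, -37, 0, 0], [24, -44.5, 0, 0], [32.5, -50.5, 0, 0], [41.5, -55.5, 0, 0], [51.5, -59, 0, 0], [51.5, -59, 0, 0], [51.5, -59, 0, 0]],
  ],
)

```text
t: 5.18
tool_pos: [0.5929, -0.0175, 0.1269]
tool_rot: [0.001, 0.648, 0.761, 0.002]
contact_force: [7.1, 9.1, 3.1]
grip_width: 0.172
```

```bash
python3 - <<'E'
from h import *
from station import robot
o=robot.get_obs();print(o['t'],o['tool_pos'],yaw(o),o['contact_force'],o['grip_width'])
f=robot.grab_frame('wrist');pickle.dump(f,open('w4.pkl','wb'));cv2.imwrite('pics/w4.png',f['image'][:,:,::-1])
E
```

```text
5.175 [ 0.59288287 -0.01746115  0.12686404] 9.1916331000046 [7.09127301 9.12075149 3.14938303] 0.17205378501540416
```

View pics/w4.png

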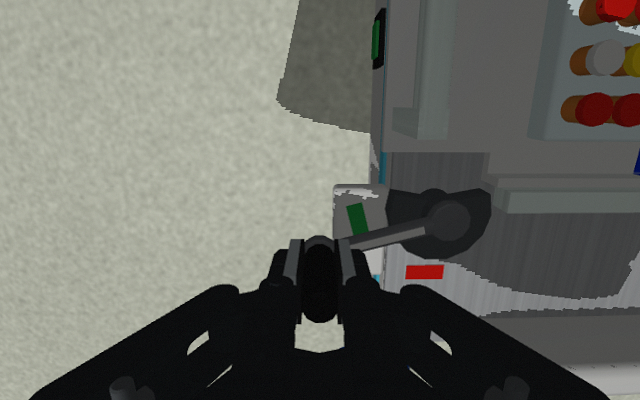

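```bash
python3 - <<'E'
from h import *
f=pickle.load(open('w4.pkl','rb'))
O1=O-.0013*LX
L=lambda X:np.array([(X-O1)@LX,(X-O1)@LY]).round(4)
def A(a,b,z):
    a,b=L(onz(f,a,z)),L(onz(f,b,z));d=b-a;print(a,b,'q',np.arctan2(-d[0],-d[1]))
im=f['image'][170:290,320:500,::-1];cv2.imwrite('pics/w4z.png',cv2.resize(im,None,fx=4.4,fy=4.4,interpolation=cv2.INTER_CUBIC))
A((424,227),(358,243),.119)
print('knob',L(onz(f,(449,221),.13)))
hsv=cv2.cvtColor(f['image'],cv2.COLOR_RGB2HSV)
m=cv2.inRange(hsv,(0,150,60),(8,255,255))[255:290,390:460];ys,xs=np.nonzero(m);print('red',L(onz(f,(xs.mean()+390,ys.mean()+255),.09)),'expect 25,-145')
E
```

```text
[ 0.0116 -0.1015] [-0.0222 -0.1103] q 1.3160957477484554
knob [ 0.0193 -0.094 ]
red [ 0.0254 -0.1442] expect 25,-145
```

View pics/w4z.png

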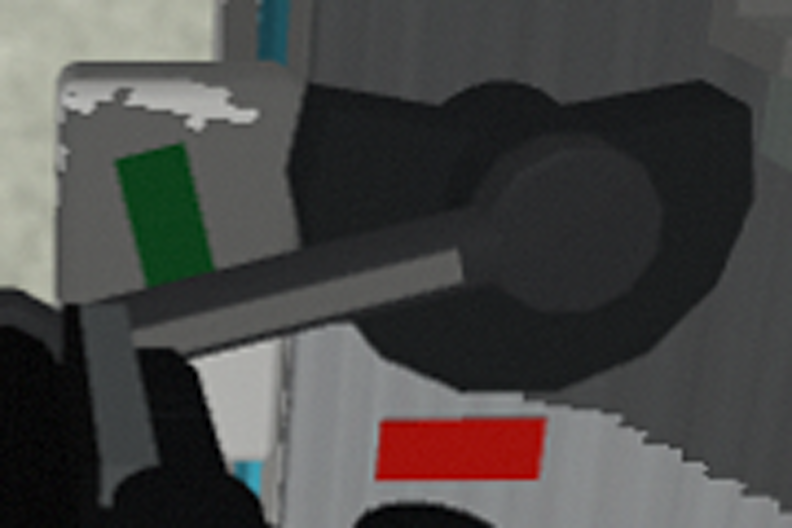

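play_rows(
  commands=[
    [[0, 0, 0, 0], [0, 0, 0, 0], [0, 0, 0, 0], [0, 0, 0, 0]],
  ],
  jaw=-0.2,
)

```text
t: 5.72
tool_pos: [0.5916, -0.0189, 0.1262]
tool_rot: [-0.0, 0.649, 0.761, -0.0]
contact_force: [0.9, -0.0, -0.1]
grip_width: 0.601
```

play_rows(
  commands=[
    [[0, 0, -20, 0], [0, 0, -50, 0], [0, 0, -100, 0], [0, 0, -110, 0], [0, 0, -110, 0]],
  ],
)

```text
t: 6.35
tool_pos: [0.5917, -0.0188, 0.2364]
tool_rot: [0.0, 0.648, 0.761, 0.0]
contact_force: [0.9, 0.2, -0.8]
grip_width: 0.601
```

```bash
python3 - <<'E'
from h import *
from station import robot
o=robot.get_obs();print(o['t'],o['tool_pos'],yaw(o),o['contact_force'],o['grip_width'])
f=robot.grab_frame('wrist');pickle.dump(f,open('w5.pkl','wb'));cv2.imwrite('pics/w5.png',f['image'][:,:,::-1])
print(shift(o,W(.0005,.001,.13)))
E
```

```text
6.35 [ 0.59173675 -0.01880554  0.23635764] 9.149027756693618 [ 0.89569597  0.22923513 -0.84817556] 0.6011013228674956
[116.1  44.5  16.4]
```

View pics/w5.png

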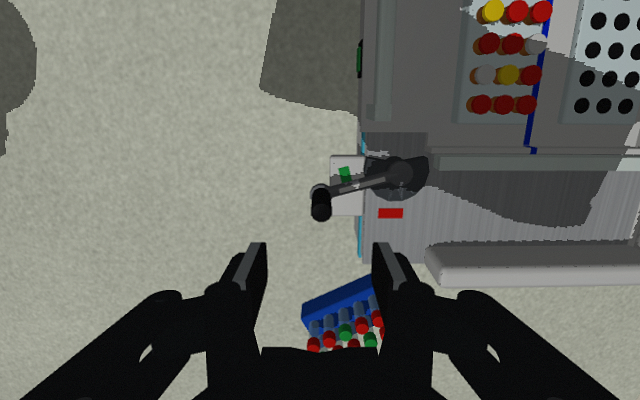

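```bash
python3 - <<'E'
from h import *
f=pickle.load(open('w5.pkl','rb'))
O1=O-.0013*LX
L=lambda X:np.array([(X-O1)@LX,(X-O1)@LY]).round(4)
p=L(onz(f,(320.5,211),.164));d=p-[.025,-.1];print(p,d,np.hypot(*d),'q',np.arctan2(-d[0],-d[1]))
a,b=L(onz(f,(340,189),.119)),L(onz(f,(386,177),.119));d=a-b;print('arm',a,b,np.arctan2(-d[0],-d[1]))
cv2.imwrite('pics/w5z.png',cv2.resize(f['image'][140:240,290:430,::-1],None,fx=5,fy=5,interpolation=cv2.INTER_CUBIC))
E
```

```text
[-0.0428 -0.1163] [-0.0678 -0.0163] 0.06973184351499678 q 1.3348608954022194
arm [-0.026  -0.1122] [ 0.0127 -0.1017] 1.3058566128485978
```

View pics/w5z.png

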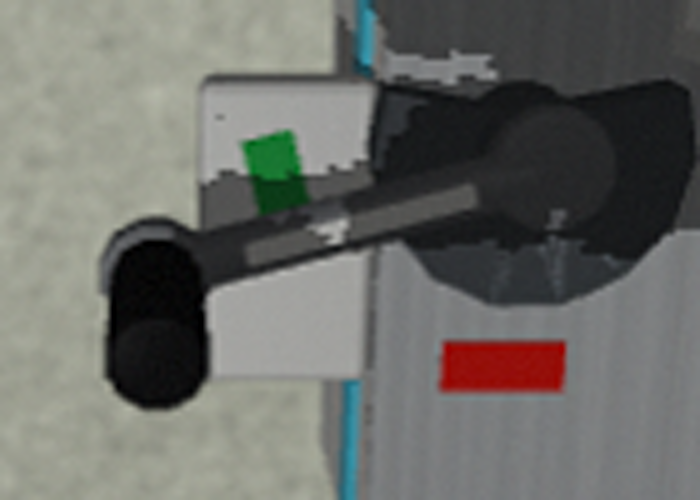

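play_rows(
  commands=[
    [[40, 15, 0, 0], [80, 30, 0, 0], [116, 44.5, 0, 0], [116, 44.5, 0, 0], [116, 44.5, 0, 0]],
  ],
)

```text
t: 7.02
tool_pos: [0.6167, 0.1024, 0.235]
tool_rot: [-0.001, 0.648, 0.761, -0.001]
contact_force: [0.5, 0.0, -0.6]
grip_width: 0.598
```

```bash
python3 - <<'E'
from h import *
from station import robot
f=robot.grab_frame('wrist');pickle.dump(f,open('w6.pkl','wb'));cv2.imwrite('pics/w6.png',f['image'][:,:,::-1])
o=robot.get_obs();print(o['t'],o['tool_pos'],yaw(o),o['contact_force'],o['grip_width'])
E
```

```text
7.075 [0.61682583 0.10199809 0.23532603] 9.119407159124844 [-0.18958022 -0.05114147  0.07398789] 0.6005406302355958
```

View pics/w6.png

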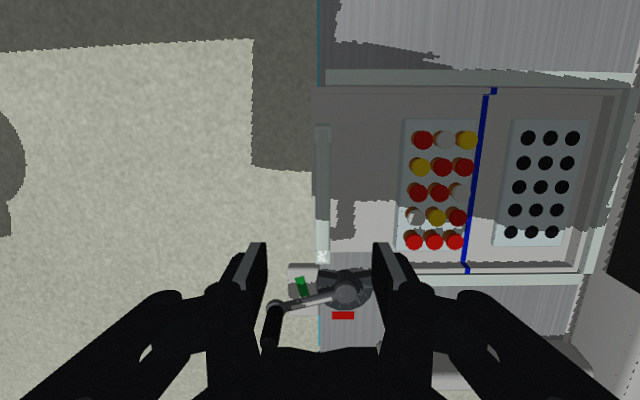

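```bash
python3 - <<'E'
from h import *
from station import robot
f=pickle.load(open('w6.pkl','rb'))
O1=O-.0013*LX
L=lambda X:np.array([(X-O1)@LX,(X-O1)@LY]).round(4)
for uv in [(322.5,130),(322.5,258)]:print('handle',L(onz(f,uv,.142)))
for uv in [(486,110),(465,255)]:print('line',L(onz(f,uv,.096)))
for uv in [(318.5,60),(321,330)]:print('edge',L(onz(f,uv,.09)))
o=robot.get_obs();print(L(o['tool_pos']))
cv2.imwrite('pics/w6z.png',cv2.resize(f['image'][110:280,290:350,::-1],None,fx=4,fy=3.5,interpolation=cv2.INTER_CUBIC))
E
```

```text
handle [0.0025 0.0549]
handle [ 0.0027 -0.049 ]
line [0.1447 0.0686]
line [ 0.1444 -0.0703]
edge [-0.0005  0.109 ]
edge [ 0.0016 -0.1639]
[0.0013 0.0002]
```

View pics/w6z.png

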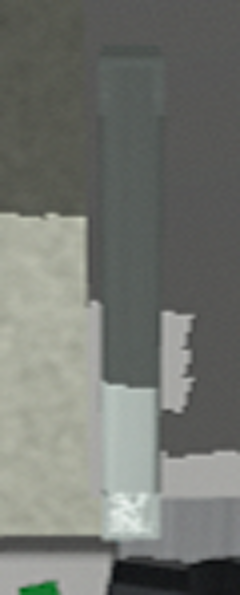

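play_rows(
  commands=[
    [[1, 1.5, 30, 0], [2, 1.5, 65, 0], [2, 1.5, 95, 0], [2, 1.5, 118, 0], [2, 1.5, 118, 0], [2, 1.5, 118, 0]],
  ],
)

```text
t: 7.82
tool_pos: [0.6189, 0.1045, 0.1193]
tool_rot: [0.0, 0.649, 0.761, 0.0]
contact_force: [-0.5, 0.8, -0.4]
grip_width: 0.601
```

play_rows(
  commands=[
    [[0, 0, 0, 0], [0, 0, 0, 0], [0, 0, 0, 0], [0, 0, 0, 0], [0, 0, 0, 0], [0, 0, 0, 0]],
  ],
  jaw=1,
)

```text
t: 8.57
tool_pos: [0.6188, 0.1051, 0.1191]
tool_rot: [0.0, 0.648, 0.761, 0.0]
contact_force: [-1.3, -0.9, 5.8]
grip_width: 0.128
```

```bash
python3 - <<'E'
from h import *
from station import robot
f=robot.grab_frame('wrist');pickle.dump(f,open('w7.pkl','wb'));cv2.imwrite('pics/w7.png',f['image'][:,:,::-1])
g=robot.grab_frame('scene');pickle.dump(g,open('s7.pkl','wb'));cv2.imwrite('pics/s7.png',cv2.resize(g['image'][120:300,220:460,::-1],None,fx=3,fy=3))
o=robot.get_obs();print(o['t'],o['tool_pos'],yaw(o),o['contact_force'],o['wrist_torque'],o['grip_width'])
E
```

```text
8.675 [0.61879487 0.10503655 0.11912524] 9.156862824221102 [-1.1733023  -0.22871755  7.11093393] [-0.05134283  0.17559219  0.0165882 ] 0.12766585789367718
```

View pics/w7.png

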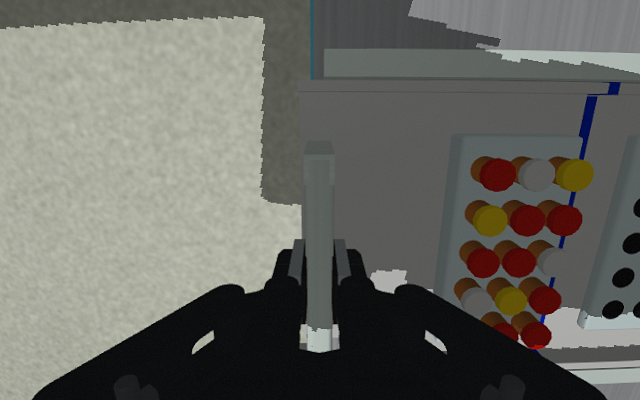

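View pics/s7.png

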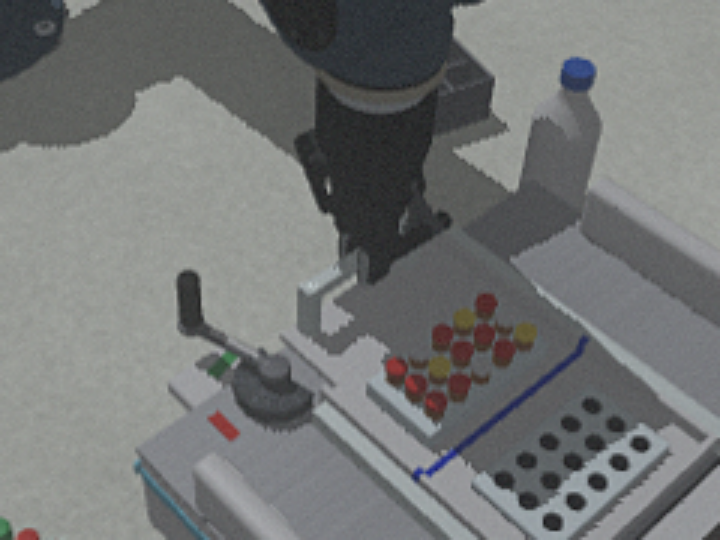

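play_rows(
  commands=[
    [[0, 0, -1, 0], [0, -5, -1, 0], [0, -12, -1, 0], [0, -20, -1, 0], [0, -28, -1, 0], [0, -35, -1, 0], [0, -40, -1, 0], [0, -40, -1, 0]],
  ],
)

```text
t: 9.68
tool_pos: [0.5782, 0.0986, 0.1192]
tool_rot: [-0.0, 0.648, 0.761, -0.0]
contact_force: [-1.4, 0.3, -3.0]
grip_width: 0.123
```

```bash
python3 - <<'E'
from h import *
from station import robot
o=robot.get_obs();print(o['t'],o['tool_pos'],yaw(o),o['contact_force'],o['wrist_torque'],o['grip_width'])
f=robot.grab_frame('wrist');pickle.dump(f,open('w8.pkl','wb'));cv2.imwrite('pics/w8.png',f['image'][:,:,::-1])
E
```

```text
9.675 [0.57820196 0.09858928 0.11916325] 9.151626490291783 [-1.35392545  0.30527313 -2.95793384] [-0.02360227  0.21249804  0.00489018] 0.12304722049891041
```

View pics/w8.png

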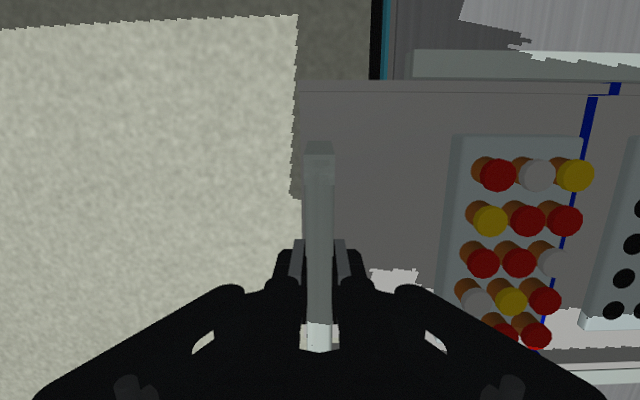

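play_rows(
  commands=[
    [[0, -6, 0, 0], [0, -16, 0, 0], [0, -28, 0, 0], [0, -40, 0, 0], [0, -52, 0, 0], [0, -64, 0, 0], [0, -76, 0, 0], [0, -86, 0, 0], [0, -93, 0, 0], [0, -96, 0, 0]],
  ],
)

```text
t: 10.98
tool_pos: [0.4839, 0.0834, 0.1194]
tool_rot: [0.0, 0.648, 0.761, 0.0]
contact_force: [1.0, 0.1, -3.9]
grip_width: 0.125
```

play_rows(
  commands=[
    [[0, 0, 0, 0], [0, 0, 0, 0]],
  ],
)

```text
t: 11.22
tool_pos: [0.484, 0.0834, 0.1192]
tool_rot: [-0.0, 0.648, 0.761, -0.0]
contact_force: [-2.4, -0.3, -3.2]
grip_width: 0.126
```

```bash
python3 - <<'E'
from h import *
from station import robot
o=robot.get_obs();print(o['t'],o['tool_pos'],yaw(o),o['contact_force'],o['wrist_torque'],o['grip_width'])
for n in('wrist','scene','top'):
    f=robot.grab_frame(n);pickle.dump(f,open(n+'9.pkl','wb'));im=f['image'][:,:,::-1]
    if n=='scene':im=cv2.resize(im[120:300,220:460],None,fx=3,fy=3,interpolation=cv2.INTER_CUBIC)
    if n=='top':im=cv2.resize(im[110:220,225:395],None,fx=4,fy=4,interpolation=cv2.INTER_CUBIC)
    cv2.imwrite(f'pics/{n}9.png',im)
E
```

```text
11.225 [0.48402105 0.08342392 0.11917679] 9.153098806794947 [-2.41368397 -0.32027595 -3.23019377] [-0.04719775  0.14689064  0.04410808] 0.12630826926262784
```

View pics/wrist9.png

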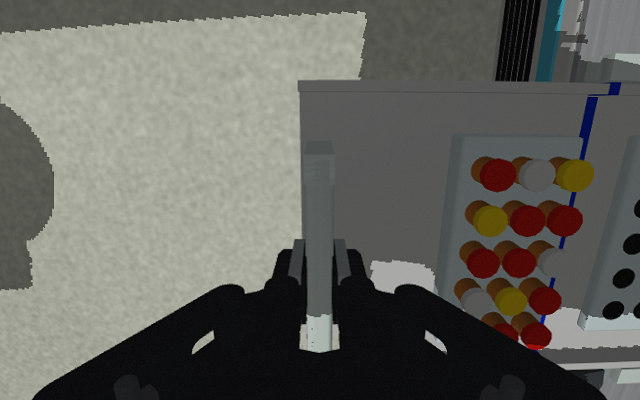

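View pics/scene9.png

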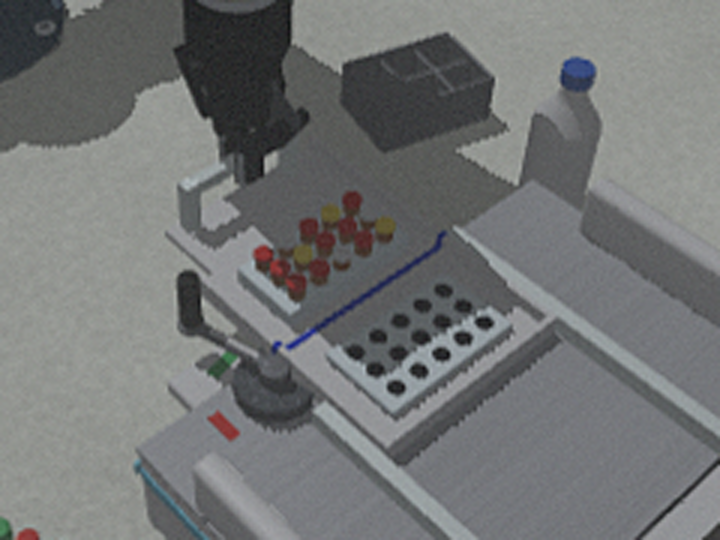

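View pics/top9.png

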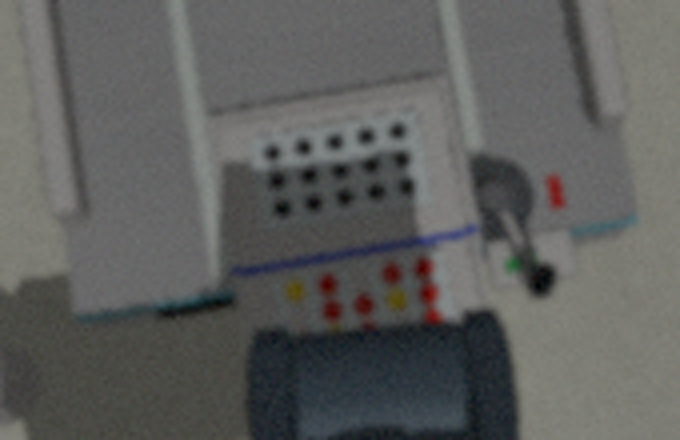

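```bash
python3 - <<'E'
from h import *
O1=O-.0013*LX
L=lambda X:np.array([(X-O1)@LX,(X-O1)@LY]).round(4)
F={n:pickle.load(open(n+'9.pkl','rb')) for n in('wrist','scene','top')}
im=F['wrist']['image'][0:190,500:640,::-1];cv2.imwrite('pics/w9z.png',cv2.resize(im,None,fx=3.5,fy=3.1,interpolation=cv2.INTER_CUBIC))
for n,f in F.items():
    hsv=cv2.cvtColor(f['image'],cv2.COLOR_RGB2HSV)
    m=cv2.inRange(hsv,(112,110,40),(130,255,255))
    if n=='wrist':m[:100]=0;m[200:]=0;m[:,:560]=0
    else:
        k,l,st,c=cv2.connectedComponentsWithStats(m)
        r=[st[i].tolist() for i in range(1,k)];print(n,[x for x in r if x[4]>15])
        m0=np.zeros_like(m)
        if n=='scene':m0[195:240,310:370]=255
        else:m0[160:182,280:345]=255
        m&=m0
    ys,xs=np.nonzero(m)
    if len(xs)==0:continue
    P=np.array([L(onz(f,(x,y),.096)) for x,y in zip(xs,ys)])
    s=np.abs(P[:,1])<.07;P=P[s];print(n,len(P),'x at y=0',np.polyfit(P[:,1],P[:,0],1),np.median(P[:,0]))
E
```

```text
wrist 341 x at y=0 [-0.04207229  0.00959686] 0.0074
scene [[408, 140, 10, 7, 43], [315, 197, 53, 39, 90], [244, 309, 7, 7, 22]]
scene 76 x at y=0 [0.0056281  0.00661726] 0.0066
top []
top 16 x at y=0 [0.00674753 0.00621581] 0.00615
```

View pics/w9z.png

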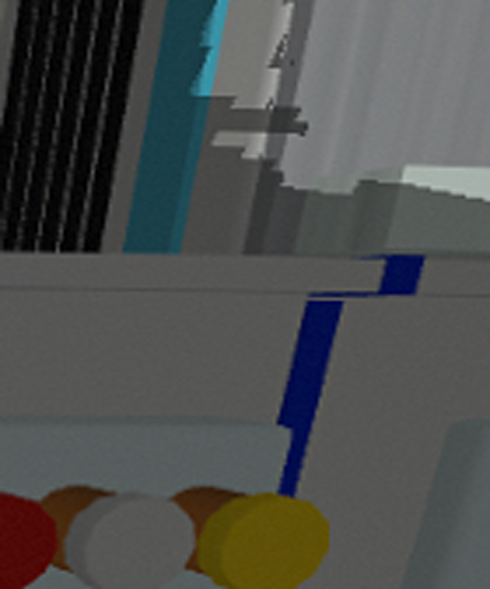

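```bash
python3 - <<'E'
from h import *
O1=O-.0013*LX
L=lambda X:np.array([(X-O1)@LX,(X-O1)@LY]).round(4)
f=pickle.load(open('wrist9.pkl','rb'));s=lambda x,y:(500+(x+.5)/3.5-.5,(y+.5)/3.1-.5)
print('teal',L(onz(f,s(125,250),.08)),L(onz(f,s(180,250),.085)))
for x,y in((245,250),(275,180),(283,60),(270,150),(310,20)):print('edge?',L(onz(f,s(x,y),.09)))
for x,y in((404,262),):print('line rim',L(onz(f,s(x,y),.108)))
for x,y in((322,310),(300,400)):print('line',L(onz(f,s(x,y),.096)))
# original deck edge from pre-move views
g=pickle.load(open('top9.pkl','rb'))
t=lambda x,y:(225+(x+.5)/4-.5,110+(y+.5)/4-.5)
for x,y in((75,314),(155,303),(632,217),(575,231)):print('top edge',L(onz(g,t(x,y),.09)))
for x,y in((235,272),(475,230)):print('top line',L(onz(g,t(x,y),.096)))
S=pickle.load(open('scene9.pkl','rb'))
s=lambda x,y:(220+(x+.5)/3-.5,120+(y+.5)/3-.5)
for x,y in((138,455),(172,385),(455,230),(530,183)):print('scene edge',L(onz(S,s(x,y),.09)))
E
```

```text
teal [-0.0147  0.0892] [-0.0093  0.089 ]
edge? [-0.0027  0.0888]
edge? [-0.0004  0.0999]
edge? [-0.003  0.118]
edge? [-0.0021  0.1045]
edge? [-1.00e-04  1.24e-01]
line rim [0.0064 0.0863]
line [0.0065 0.0792]
line [0.0065 0.0645]
top edge [-0.0011  0.2006]
top edge [-0.0033  0.1445]
top edge [-0.0017 -0.1939]
top edge [-0.0046 -0.1525]
top line [0.0073 0.0857]
top line [ 0.0072 -0.0833]
scene edge [ 0.0068 -0.2013]
scene edge [-0.0244 -0.1494]
scene edge [-0.0008  0.1099]
scene edge [0.002  0.1961]
```

```bash
python3 - <<'E'
from h import *
S=pickle.load(open('scene9.pkl','rb'))['image'][:,:,::-1]
a=cv2.resize(S[170:290,260:420],None,fx=5,fy=5,interpolation=cv2.INTER_CUBIC)
cv2.imwrite('pics/s9z.png',a)
E
```

```text
(no output)
```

View pics/s9z.png

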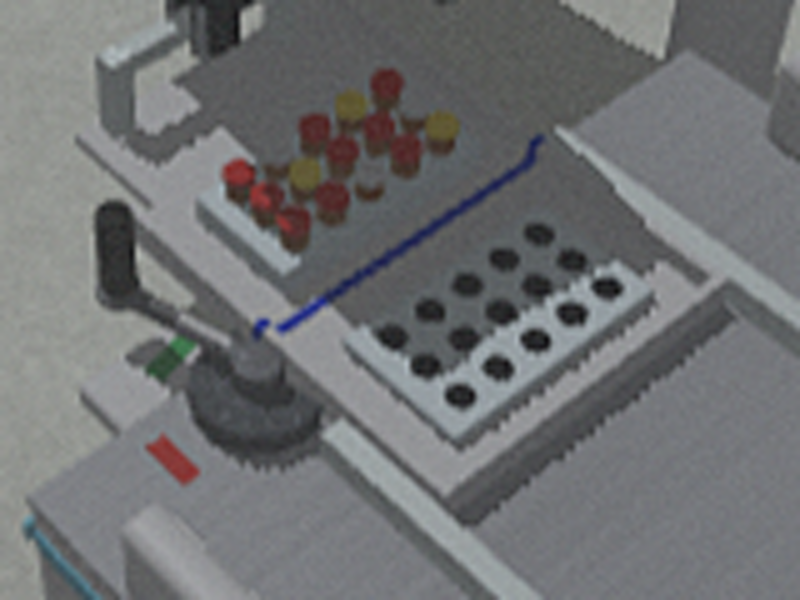

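```bash
python3 - <<'E'
from h import *
from station import robot
O1=O-.0013*LX
L=lambda X:np.array([(X-O1)@LX,(X-O1)@LY]).round(4)
S=pickle.load(open('scene9.pkl','rb'));s=lambda x,y:(260+(x+.5)/5-.5,170+(y+.5)/5-.5)
for n,x,y,z in(('Lc',688,50,.09),('Rc',28,498,.09),('edgeR',115,435,.09),('edgeL',590,122,.09),('line',285,328,.096),('line',528,165,.096),('red',172,460,.09),('tray rear L',728,280,.108),('tray rear R',452,492,.108)):print(n,L(onz(S,s(x,y),z)))
print(L(robot.get_obs()['tool_pos']))
E
```

```text
Lc [0.0008 0.2007]
Rc [ 0.0022 -0.199 ]
edgeR [ 0.0004 -0.154 ]
edgeL [0.0035 0.1269]
line [ 0.0071 -0.0679]
line [0.0076 0.0796]
red [ 0.0251 -0.1442]
tray rear L [0.1177 0.0858]
tray rear R [ 0.1177 -0.0792]
[-0.1327  0.0031]
```

play_rows(
  commands=[
    [[0, -2, 0.1, 0], [0, -4, 0.1, 0], [0, -6, 0.1, 0], [0, -6.5, 0.1, 0], [0, -6.5, 0.1, 0], [0, -6.5, 0.1, 0], [0, -6.5, 0.1, 0], [0, -6.5, 0.1, 0]],
  ],
)

```text
t: 12.38
tool_pos: [0.4776, 0.0824, 0.1191]
tool_rot: [-0.0, 0.648, 0.761, -0.0]
contact_force: [-0.0, -0.0, -2.1]
grip_width: 0.123
```

```bash
python3 - <<'E'
from h import *
from station import robot
O1=O-.0013*LX
L=lambda X:np.array([(X-O1)@LX,(X-O1)@LY,X[2]-.09]).round(4)
for n in('wrist','scene','top'):
    f=robot.grab_frame(n);pickle.dump(f,open(n+'10.pkl','wb'));im=f['image'][:,:,::-1]
    o=robot.get_obs();print(o['t'],L(o['tool_pos']),yaw(o),o['contact_force'],o['wrist_torque'],o['grip_width'],abs(o['qd']).max())
    if n=='scene':im=cv2.resize(im[170:290,240:400],None,fx=5,fy=5,interpolation=cv2.INTER_CUBIC)
    if n=='top':im=cv2.resize(im[110:220,225:425],None,fx=4,fy=4,interpolation=cv2.INTER_CUBIC)
    cv2.imwrite(f'pics/{n}10.png',im)
    m=cv2.inRange(cv2.cvtColor(f['image'],cv2.COLOR_RGB2HSV),(112,110,40),(130,255,255))
    if n=='wrist':m[:100]=0;m[136:]=0;m[:,:560]=0
    if n=='scene':m[:195]=0;m[:,400:]=0;m[240:]=0
    if n=='top':m[:160]=0;m[184:]=0;m[:,:280]=0;m[:,345:]=0
    ys,xs=np.nonzero(m)
    P=np.array([L(onz(f,(x,y),.096)) for x,y in zip(xs,ys)]);P=P[abs(P[:,1])<.08];print(n,len(P),np.median(P[:,0]))
E
```

```text
12.425 [-0.1393  0.0031  0.0292] 9.152757030887262 [-0.20382906  0.01771658 -2.63407603] [-0.06464936  0.06341255 -0.01383858] 0.1280331368581721 0.001317901773191311
wrist 367 0.0
12.475 [-0.1393  0.0031  0.0291] 9.154107422794066 [-0.0325665  -0.18035652 -2.43825617] [-0.07743634  0.0926798  -0.02180876] 0.12921073471089628 0.0015546688142580793
scene 85 -0.0001
12.525 [-0.1393  0.0031  0.0292] 9.151060011648442 [-1.27510297  0.10900201 -2.34509377] [-0.12583557  0.05607111  0.02160034] 0.12710704632419897 0.0013612567748389464
top 24 -0.00025
```

View pics/scene10.png

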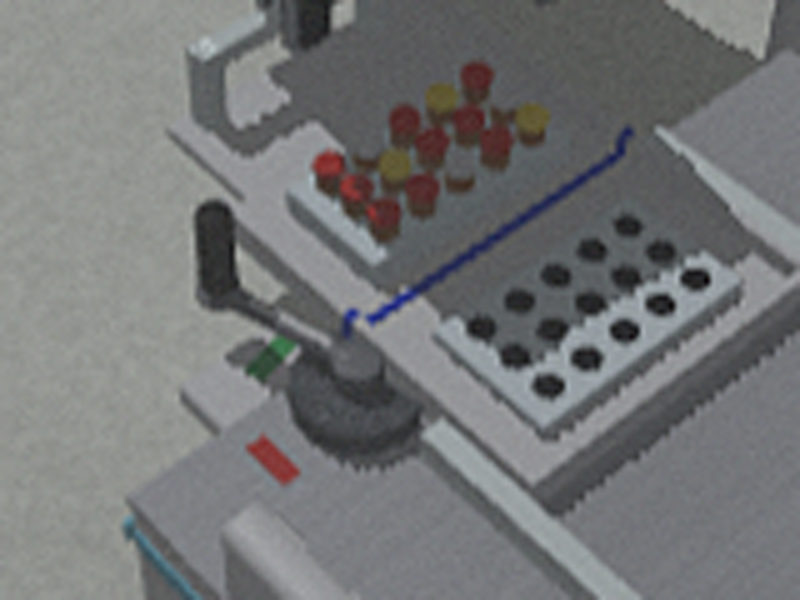

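View pics/top10.png

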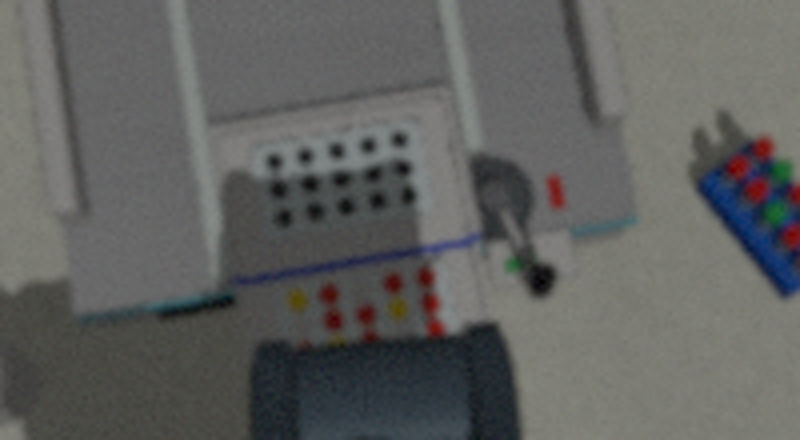

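```bash
python3 - <<'E'
from h import *
O1=O-.0013*LX
xs=np.arange(-14,15,2)
print('x mm',xs)
for n,ranges in(('top10',[(.11,.14),(.17,.195),(-.195,-.165)]),('scene10',[(.10,.19),(-.19,-.16)]),('w1',[(-.19,-.14)]),('w6',[(.095,.12)]),('w5',[(-.19,-.165),(-.08,-.07)])):
    f=pickle.load(open(n+'.pkl','rb'));im=cv2.GaussianBlur(f['image'],(0,0),.4).astype(np.float32)
    for a,b in ranges:
        r=[]
        for x in xs:
            uv=np.array([proj(f,O1+LX*x/1000+LY*y) for y in np.linspace(a,b,25)],np.float32)
            c=cv2.remap(im,uv[:,0].reshape(1,-1),uv[:,1].reshape(1,-1),cv2.INTER_LINEAR)[0].mean(0);r.append(c.astype(int).tolist())
        print(n,a,b,r)
E
```

```text
x mm [-14 -12 -10  -8  -6  -4  -2   0   2   4   6   8  10  12  14]
top10 0.11 0.14 [[36, 38, 35], [24, 31, 32], [24, 41, 44], [36, 60, 65], [53, 79, 84], [70, 91, 95], [84, 96, 98], [95, 99, 100], [100, 101, 101], [102, 102, 102], [102, 103, 103], [103, 103, 103], [102, 102, 103], [101, 102, 102], [102, 102, 103]]
top10 0.17 0.195 [[68, 69, 65], [64, 66, 63], [59, 64, 64], [55, 64, 66], [56, 68, 71], [65, 75, 78], [81, 85, 87], [94, 95, 96], [101, 101, 101], [104, 103, 103], [105, 104, 104], [105, 105, 105], [104, 104, 105], [104, 104, 105], [104, 104, 104]]
top10 -0.195 -0.165 [[113, 113, 107], [106, 107, 103], [98, 103, 101], [88, 100, 101], [80, 99, 102], [79, 99, 103], [85, 100, 102], [93, 100, 101], [98, 101, 101], [101, 102, 102], [102, 102, 102], [102, 102, 102], [103, 103, 103], [103, 102, 103], [102, 103, 103]]
scene10 0.1 0.19 [[91, 92, 91], [90, 92, 91], [91, 93, 92], [91, 93, 92], [92, 94, 91], [91, 93, 91], [93, 94, 94], [102, 104, 105], [113, 115, 118], [117, 120, 123], [117, 120, 123], [117, 119, 122], [116, 119, 122], [117, 120, 123], [117, 120, 123]]
scene10 -0.19 -0
[... 546 characters left out ...]
76], [82, 83, 75], [83, 84, 76], [84, 85, 77], [83, 85, 77], [83, 84, 76], [60, 83, 85], [60, 76, 81], [71, 71, 72], [69, 70, 70], [78, 80, 80], [77, 80, 79], [75, 78, 77], [77, 80, 79], [77, 80, 79]]
w5 -0.19 -0.165 [[156, 159, 145], [157, 160, 146], [158, 161, 147], [153, 155, 142], [104, 125, 124], [51, 131, 149], [99, 121, 125], [113, 114, 114], [122, 124, 126], [118, 120, 121], [120, 123, 124], [119, 122, 123], [62, 63, 64], [53, 53, 54], [54, 55, 55]]
w5 -0.08 -0.07 [[164, 167, 153], [160, 163, 149], [131, 133, 125], [99, 99, 97], [78, 101, 106], [41, 106, 121], [74, 84, 86], [63, 64, 63], [65, 65, 66], [62, 63, 64], [61, 62, 63], [64, 65, 65], [63, 64, 65], [65, 67, 67], [64, 64, 65]]
```

```bash
python3 - <<'E'
from h import *
from station import robot
O1=O-.0013*LX
L=lambda X:np.array([(X-O1)@LX,(X-O1)@LY]).round(4)
S=pickle.load(open('scene10.pkl','rb'));T=pickle.load(open('top10.pkl','rb'))
for p in (L(onz(S,(240+214.5/5,170+208/5),.164)),L(onz(T,(225+541/4,110+279/4),.164))):
    d=p-[.025,-.1];print(p,np.hypot(*d),'q',np.arctan2(-d[0],-d[1]))
a,b=L(onz(S,(240+215/5,170+298/5),.119)),L(onz(S,(240+325/5,170+342/5),.119));d=a-b;print('arm',np.arctan2(-d[0],-d[1]))
E
```

```text
[-0.0413 -0.1162] 0.06825049450370305 q 1.3311481035869317
[-0.0467 -0.1147] 0.0731913929366015 q 1.3685776532190708
arm 1.1797640226508062
```

```bash
python3 - <<'E'
from station import robot
print(robot.hand_in()); o=robot.get_obs();print(o['t'],o['tool_pos'],o['contact_force'],o['grip_width'])
E
```

```text
the job is handed in; nothing more can be done
None
the job is handed in; nothing more can be done
```

I turned the lock lever to the green mark, then slid the tray out by its handle until the blue line reached the deck's front edge. I handed in at about 12.5 s with the gripper still holding the tray; no verdict was reported.

**Last checks before handing in:**
- **Blue line:** all three cameras put it within 0.3 mm of the fitted deck edge. Direct edge readings scatter from about -2.5 mm (top camera, blurred) to +0.7 mm, so I expect the line to be within about 3 mm of the edge.
- **Tray level and held:** I did not measure the tilt directly. The handle stayed at its starting height to within about 0.1 mm, with the tool lifting about 2.4 N and the joints still.
- **Lever:** the grip post gives 1.33 rad (scene and wrist views) to 1.37 rad (top view), inside the 1.19–1.43 range. One reading disagreed: a rough pick along the arm in the coarse scene view gave 1.18 rad. The closer wrist view right after release gave 1.31 rad for the arm, so I set that one aside.
- **Bottle, rack and box:** nothing came near them, and they look unmoved in the pictures. I did not measure their positions again at the end.

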